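Start the reed-cap screw on a table loom's beater

TASK

The cap rail is back on the loom beater after a reed change, and of its two wooden hand screws the one whose knob stands higher is only resting on the mouth of its thread. Start it so that it cannot cross: turn its knob backward (anticlockwise seen from above) until you feel it drop into the thread, and only then turn it forward one full turn. Finish while still gripping that knob, holding the screw started there, and leave the other screw and everything else on the bench as it is.

Things in the scene. Friction and masses are not known exactly. Their poses are not given: they have to be found in the camera images.
- beater: beech loom beater, fixed to the bench: two 45 mm uprights in 170 x 70 mm feet, a steel reed between them, on top the cap rail, 535 mm long (along y), 55 mm deep (x), top face 200 mm above the bench. Origin: centre of its underside. A screw stands on the cap's centre line at each end, at y = +230 or -230 mm; which end has the high one varies
- high_knob: turned round knob of the screw to be started, 44 mm diameter, 28 mm high, fluted, about 100 g with its screw. Origin: centre of its underside, z up along the screw. At the start its underside is 35 to 37 mm above the cap, on 24 mm thread; grip it round the sides, at any yaw
- high_grip (a point): centre of the high knob, on its axis, 14 mm above its underside: the height to grip
- high_travel (a joint): how far the high screw has sunk, m, down positive. Starts at 0 to 0.002, on the thread's mouth; turned backward it rises (5 mm a turn) to 0, then drops by its own weight to about 0.005 (a grip can keep it up till let go; if leant on with some 5 N, the push from below vanishes there); from there it sinks 5 mm a turn forward (right-hand thread). It cannot be lifted out
- high_turn (a joint): turn of the high knob, rad, clockwise from above (forward, tightening) positive, anticlockwise (backward) negative, counted through full turns. Starts between -0.3 and 0.3; the drop comes 0.6 to 2.4 rad backward of the start, where is not known. Turns easily (under 0.02 N m)
- low_grip (a point): centre of the other screw's knob (same shape, already run half down: its underside 17 mm above the cap), on its axis, 14 mm above its underside; leave it alone
- low_turn (a joint): turn of the other (low) knob, rad, starts at 0; leave it alone
- reed_hook: flat reed hook, 150 x 16 x 6 mm, lying on the middle of the cap rail, along it; leave it alone. Origin: underside, about its middle
- boat_shuttle: wooden boat shuttle, 290 x 36 x 28 mm, on the bench on the robot's side of the beater. Origin: centre of its underside, x along it
- spool_a: wooden spool standing on the bench behind the beater, 44 mm diameter, 70 mm high. Origin: centre of its underside
- spool_b: second wooden spool behind the beater, like the first. Origin: centre of its underside
- water_bottle: water bottle, 66 mm diameter, 200 mm high, on the right. Origin: centre of its underside
- pattern_book: hardback book lying flat, 210 x 280 x 32 mm, on the left. Origin: centre of its underside
- card_tube: cardboard tube standing on the bench, 56 mm diameter, 100 mm high, on the right. Origin: centre of its underside
- mug: white mug, 80 mm diameter, 95 mm high, on the left, on the robot's side. Origin: centre of its underside

How it is judged:
By the outcome, as a careful person would: the job done as asked, in the order asked, and still so for the second after the job is handed in, while the arm keeps its last pose, push and grip.
It also fails if it takes over 70 s, if anything falls off the work surface, if the arm or the gripper's body presses on something with over 40 N, if the wrist force passes 120 N, or if a joint passes its speed limit or range.

ROBOT

A 6-joint arm with a two-finger parallel gripper is mounted at the origin on the work surface. World frame = base frame: x ahead of the robot, y to its left, z up, the work surface at z = 0. Lengths are in mm, angles in rad, forces in N, time in s.
With the tool pointing down it reaches from about 300 to 875 mm from the base axis. Payload 6.4 kg.
Tool frame: the origin (TCP) lies at the very end of the fingers, on their centre line; the grasp point (between the pads) lies 19 mm behind it (robot.grip_point_offset is the distance from the TCP to the grasp point, in mm); z points along the fingers, y is the line along which they close (so a half turn about z gives the same grasp; the last joint's range is limited). The gripper opens to 85 mm and grips with 20 to 120 N. Pads are 22 mm wide; open, the fingers measure 114 mm over their backs; the gripper's body (76 mm by 85 mm) begins 54 mm behind the grasp point. The pads swing forward as they close: fully open they stand 13 mm farther back than shut.
Start: joints at [-1.519, 0.181, 1.607, -0, 1.354, -0.206], TCP at [146.614, -556.008, 231.288] pointing down, gripper open.
Joint ranges: [-2.99, 2.99], [-0.89, 2.07], [0.3, 2.58], [-1.14, 4.28], [0, 2.63], [-3.12, 3.12]. Speed limits (rad/s): [2.57, 2.57, 3.01, 3.14, 3.14, 3.14].

INTERFACE

Orientations are given as [roll, pitch, yaw] about the fixed x, y, z axes, in that order (R = Rz(yaw) Ry(pitch) Rx(roll)).
In Python, from rig import robot gives the robot as it stands.
- The arm moves only by the tool servo_tool, never from a script. Its arguments are lists of equal length, an entry for each row: "delta_rot": the turn, a rotation vector about the tool's x, y, z in degrees, a list of three; "offset": the shift along the tool's x, y, z in m, a list of three; "hand": the opening in per cent of the stroke, from 0 (shut) to 100 (fully open). A call has 1 to 5 rows; each row is the pose to reach, as a shift and turn from the pose commanded when the call began, along the tool's axes at that moment; what a row does not reach only later rows make up. A row lasts 1/10 s, in which the tool goes at most 50 mm and 8.59 degrees, less where a joint would pass 70% of its speed; a pose out of reach is approached as far as the arm can. A call with a gripper value outside its range is refused whole. The fingers move at their own pace and stop on an object; "newtons" is the grip in N (left out, the last holds). Time passes only in rows, so rows that repeat a pose let the fingers close. It gives the time, the measured TCP pose, the force, the opening and the grip force at its end, in the units of the state.
- robot.get_state(): the state, without advancing time (a new reading comes with each control period).
- robot.camera(name): name is "scene" or "top"; returns a dict with "frame" (480x640x3 uint8, blue, green, red), "fov_y" (degrees; the focal length in pixels is half the picture's height over the tangent of half this angle, whatever the lens; pixels are square), "cx", "cy" (the principal point, pixels), "k1" (the pictures are not rectified: a ray, as slopes to the right and down, at radius r is drawn at 1 + k1 r^2 times it, then the intrinsics apply), "R" (3x3) and "t" (3): a world point X has camera coordinates R X + t. Camera axes: x right, y down, z forward; pixel columns grow to the right and rows downward; lengths in mm; the calibration is good to about 2 mm. A picture is of the moment at which its call begins. There is no depth.
- robot.sign_off(): hands the job in; it is judged then, once.
The state is a dict: "time_s": time; "joint_positions": joint angles; "joint_vel": joint speeds; "joint_torque": joint torques, N m; "tool_pos": TCP position; "tool_rot": TCP orientation; "ft_force": force on the tool from outside, world axes, zero at the start; "moment": the same for the moment, N m; "finger_gap": finger opening in mm; "finger_force": force on a finger pad.
Only numpy, scipy, OpenCV 4.12 (cv2) and the standard library are available. Lean on these libraries where they do the work, as an engineer would, in place of code of your own. Each camera call takes 0.05 s, during which the arm holds its last target. There are 200 camera calls.

## Working session

There is one attempt and no reset: what is moved stays moved. The work goes in short steps, Python scripts to look and compute and a tool call to move; the robot and the scene stay as the last step left them, time stands still between calls to the robot, and variables do not carry over. Pictures are saved under pics/ and viewed, at most 10 in all, crops included, and the job is handed in when it is done.

Besides the shell and the picture viewer there is one more tool, called after "Request:" as name(argument=value, ...), one argument or row to a line, values as JSON. servo_tool: Moves the arm, as the interface text tells. Its arguments: {"type":"object","properties":{"delta_rot":{"type":"array","items":{"type":"array","items":{"type":"number"}}},"offset":{"type":"array","items":{"type":"array","items":{"type":"number"}}},"hand":{"type":"array","items":{"type":"number"}},"newtons":{"type":"number"}},"required":["delta_rot","offset","hand"]}

```bash
mkdir -p pics
python3 - <<'E'
from rig import robot
import cv2,numpy as np
s=robot.get_state();print(s)
for n in("scene","top"):
    c=robot.camera(n);cv2.imwrite(f"pics/{n}0.png",c["frame"])
    print(n,{k:c[k] for k in c if k!="frame"})
E
```

```text
{'time_s': 0.0, 'joint_positions': array([-1.51931509e+00,  1.81567839e-01,  1.60802155e+00, -1.45404797e-05,
        1.35378277e+00, -2.06282150e-01]), 'joint_vel': array([ 4.85329607e-05, -8.00570119e-05,  4.95542550e-04, -1.78738605e-03,
        2.51591609e-04,  2.54718091e-04]), 'joint_torque': array([-9.82307756e-04, -4.44872081e+01, -3.51342273e+01, -4.14147462e-04,
        8.92579003e-03,  2.15061718e-06]), 'tool_pos': array([ 146.57120975, -555.42911585,  230.36253795]), 'tool_rot': array([-3.13984798e+00, -3.50587774e-04,  2.57766228e-01]), 'ft_force': array([ 0.11044704, -0.73113044,  0.16086639]), 'moment': array([-0.08050912, -0.00890474,  0.00278084]), 'finger_force': 0.0, 'finger_gap': 84.99381860599048}
scene {'fov_y': 49.933804301905155, 'cx': 317.57893315023915, 'cy': 244.1261819733785, 'k1': -0.0008464206789594587, 'R': array([[-0.42975732,  0.90285697,  0.01256751],
       [ 0.74489102,  0.36236388, -0.56020513],
       [-0.51033911, -0.23139083, -0.82825858]]), 't': array([ 175.15039308, -268.96194461, 1700.98433678])}
top {'fov_y': 47.07961424387567, 'cx': 311.8202024649565, 'cy': 236.0142830659657, 'k1': -0.10382831175070392, 'R': array([[-2.57340145e-03, -9.99864869e-01,  1.62363948e-02],
       [-9.87420974e-01, -2.61630936e-05, -1.58113311e-01],
       [ 1.58092369e-01, -1.64390458e-02, -9.87287476e-01]]), 't': array([   2.86110149,  514.30027122, 1562.43620886])}
```

View pics/scene0.png

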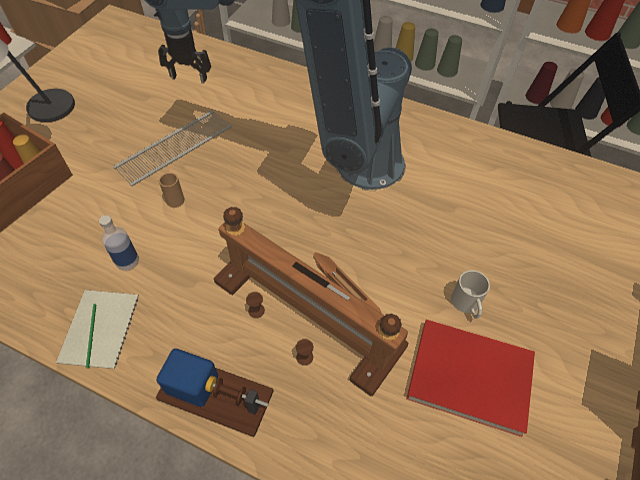

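View pics/top0.png

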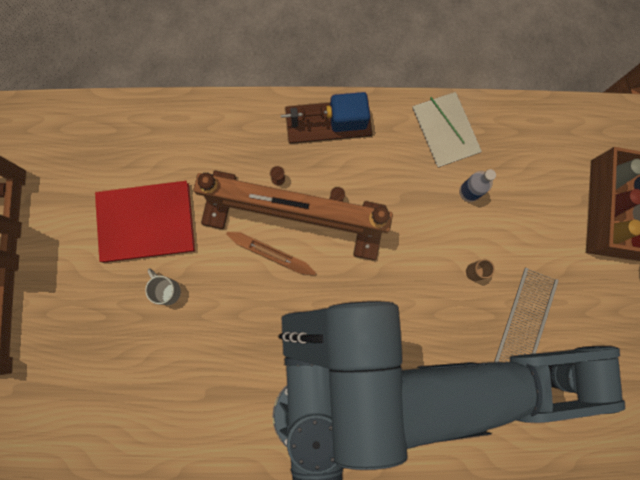

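Scene: knobs at about (233,217) and (390,325). Top: knobs at about (207,182) and (379,215), with the shuttle between the robot and the beater. The knob at scene (233,217) looks higher, so I'll zoom in to confirm.

Run:
```python
import cv2,numpy as np
s=cv2.imread("pics/scene0.png");t=cv2.imread("pics/top0.png")
def c(i,u,v,h=25):return cv2.resize(i[v-h:v+h,u-h:u+h],(290,290),interpolation=cv2.INTER_CUBIC)
o=np.vstack([np.hstack([c(s,233,220),c(s,390,330)]),np.hstack([c(t,378,217),c(t,208,184)])])
cv2.imwrite("pics/crop.png",o)
```

```text
(no output)
```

View pics/crop.png

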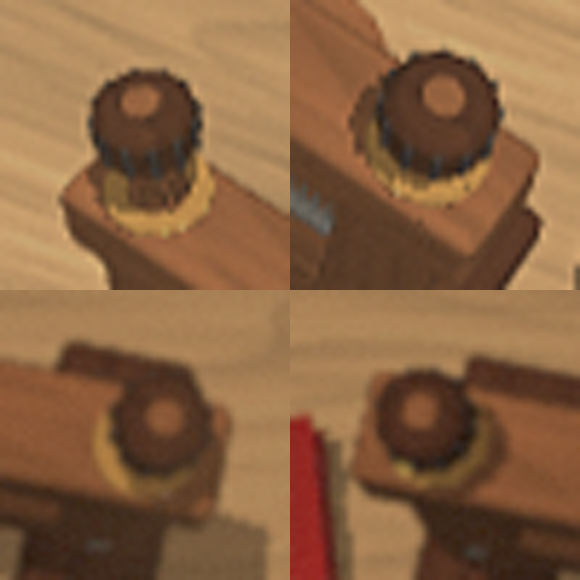

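The high knob is at scene (232,212) and top (381,214), with visible thread under it. The low knob is at scene (391,322) and top (206,180). Triangulating the light discs on top.

```bash
cat > h.py <<'E'
import numpy as np,cv2
from rig import robot
def ray(c,u,v):
    f=240/np.tan(np.radians(c["fov_y"]/2))
    K=np.array([[f,0,c["cx"]],[0,f,c["cy"]],[0,0,1]])
    p=cv2.undistortPoints(np.array([[[u,v]]],float),K,np.array([c["k1"],0,0,0,0]))[0,0]
    return -c["R"].T@c["t"], c["R"].T@np.r_[p,1]
def onz(c,u,v,z):
    o,d=ray(c,u,v);return o+d*(z-o[2])/d[2]
def tri(rs):
    A=b=0
    for o,d in rs:
        d=d/np.linalg.norm(d);P=np.eye(3)-np.outer(d,d);A=A+P;b=b+P@o
    return np.linalg.solve(A,b)
E
python3 - <<'E'
from h import *
S=robot.camera("scene");T=robot.camera("top")
for n,a,b,z in(("high",(232.3,212.2),(381.4,214.1),264),("low",(391.4,321.6),(205.6,179.7),245)):
    print(n,tri([ray(S,*a),ray(T,*b)]),onz(S,*a,z),onz(T,*b,z))
s=robot.get_state();print(s["tool_pos"],s["time_s"])
E
```

```text
high [ 535.79168676 -171.25532622  259.78071307] [ 538.54717323 -169.7924204   264.        ] [ 534.64525327 -170.0151367   264.        ]
low [630.35507962 280.12187948 239.79391111] [633.10552638 280.05425074 245.        ] [628.8709811  279.52226158 245.        ]
[ 146.61016609 -555.65641951  230.73537464] 0.2
```

```bash
cat >> h.py <<'E'
from scipy.spatial.transform import Rotation as Ro
def go(xyz,yaw=None):
    s=robot.get_state();R=Ro.from_euler("xyz",s["tool_rot"])
    off=R.inv().apply(np.array(xyz)-s["tool_pos"])/1000
    yaw=s["tool_rot"][2] if yaw is None else yaw
    dr=(R.inv()*Ro.from_euler("xyz",[np.pi,0,yaw])).as_rotvec(degrees=True)
    print("off",off.round(4),"rot",dr.round(2),"j6",s["joint_positions"][5].round(3),"pos",s["tool_pos"].round(2),"rpy",s["tool_rot"].round(4),"F",s["ft_force"].round(2),"gap",round(s["finger_gap"],1),"t",s["time_s"])
E
python3 -c "
from h import *
print(robot.grip_point_offset)
go([536.5,-170,315],1.264)"
```

```text
18.700000000000003
off [ 0.4753 -0.2736 -0.0839] rot [-5.000e-02 -4.000e-02 -5.765e+01] j6 -0.206 pos [ 146.61 -555.66  230.74] rpy [-3.1405e+00 -2.0000e-04  2.5780e-01] F [-0.43 -0.58 -0.4 ] gap 85.3 t 0.2
```

Request:
servo_tool(
  delta_rot=[
    [0,0,0],
    [0,0,-6],
    [0,0,-13],
    [0,0,-20],
    [0,0,-27],
  ],
  offset=[
    [0,0,-0.045],
    [0.035,-0.02,-0.084],
    [0.075,-0.043,-0.084],
    [0.115,-0.066,-0.084],
    [0.155,-0.09,-0.084],
  ],
  hand=[100,100,100,100,100],
  newtons=30,
)

```text
time_s: 0.7
tool_pos: [274.5, -428.2, 315.7]
tool_rot: [3.141, 0.0, 0.733]
ft_force: [0.5, -0.6, -0.6]
finger_gap: 85.7
finger_force: 0.0
```

```bash
python3 -c "
from h import *
go([536.5,-170,315],1.264)"
```

```text
off [ 0.3675 -0.0165  0.0006] rot [ 5.00e-02  2.00e-02 -3.04e+01] j6 -0.397 pos [ 274.5  -428.23  315.67] rpy [3.1407e+00 2.0000e-04 7.3340e-01] F [ 0.54 -0.58 -0.61] gap 85.7 t 0.7
```

Request:
servo_tool(
  delta_rot=[
    [0,0,-5],
    [0,0,-10],
    [0,0,-15],
    [0,0,-20],
    [0,0,-25],
  ],
  offset=[
    [0.045,-0.002,0],
    [0.09,-0.004,0],
    [0.135,-0.006,0],
    [0.18,-0.008,0],
    [0.225,-0.01,0],
  ],
  hand=[100,100,100,100,100],
)

```text
time_s: 1.2
tool_pos: [435.7, -270.5, 315.3]
tool_rot: [3.141, 0.0, 1.169]
ft_force: [0.6, -0.9, 0.5]
finger_gap: 85.6
finger_force: 0.0
```

Request:
servo_tool(
  delta_rot=[
    [0,0,-2],
    [0,0,-4],
    [0,0,-5.5],
    [0,0,-5.5],
  ],
  offset=[
    [0.04,0.015,0],
    [0.08,0.03,0],
    [0.11,0.042,0],
    [0.11,0.042,0],
  ],
  hand=[100,100,100,100],
)

```text
time_s: 1.6
tool_pos: [518.5, -184.5, 314.9]
tool_rot: [-3.142, -0.001, 1.267]
ft_force: [-0.1, -0.6, 0.2]
finger_gap: 85.5
finger_force: 0.0
```

```bash
python3 -c "
from h import *
go([536.5,-170,280],1.264)
for n in('scene','top'):
    c=robot.camera(n);cv2.imwrite('pics/%s1.png'%n,c['frame'])
a=cv2.imread('pics/scene1.png')[150:270,160:320];b=cv2.imread('pics/top1.png')[150:270,300:460]
cv2.imwrite('pics/c1.png',cv2.resize(np.vstack([a,b]),None,fx=2.5,fy=2.5,interpolation=2))
"
```

```text
off [0.0192 0.0128 0.035 ] rot [-0.   -0.07  0.15] j6 -0.254 pos [ 518.54 -184.51  314.95] rpy [-3.1415e+00 -1.3000e-03  1.2666e+00] F [-0.1  -0.56  0.23] gap 85.5 t 1.6
```

View pics/c1.png

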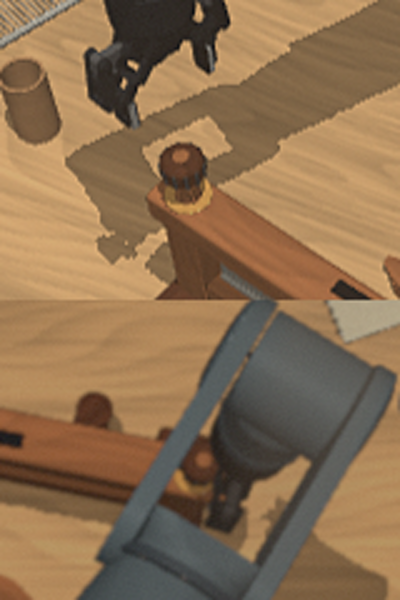

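The gripper stands above and beside the knob, and the crop shows the knob at scene (233,214). Checking the TCP against the calibration.

```bash
cat >> h.py <<'E'
def proj(c,X):
    p=c["R"]@np.array(X,float)+c["t"];x,y=p[:2]/p[2];f=240/np.tan(np.radians(c["fov_y"]/2));k=1+c["k1"]*(x*x+y*y)
    return np.array([f*k*x+c["cx"],f*k*y+c["cy"]]).round(1)
E
python3 -c "
from h import *
S=robot.camera('scene');s=robot.get_state()
y=s['tool_rot'][2];d=np.array([np.sin(y),-np.cos(y),0])*45
for z in(0,13):
  print([proj(S,s['tool_pos']+k*d+[0,0,z]) for k in(-1,0,1)])
print(proj(S,[536,-170,260]))
go([536.3,-170.3,280],1.264)"
```

```text
[array([242. , 179.3]), array([227.9, 189.7]), array([213.3, 200.4])]
[array([241.4, 175.6]), array([227.1, 186.1]), array([212.4, 196.8])]
[233.  212.4]
off [0.0228 0.0138 0.035 ] rot [-0.04  0.02 -0.15] j6 -0.255 pos [ 516.27 -187.86  315.02] rpy [-3.1409e+00  4.0000e-04  1.2614e+00] F [ 0.43 -0.34 -0.37] gap 85.7 t 1.75
```

Request:
servo_tool(
  delta_rot=[
    [0,0,0],
    [0,0,0],
    [0,0,0],
  ],
  offset=[
    [0.0225,0.0138,0.01],
    [0.0225,0.0138,0.02],
    [0.0225,0.0138,0.02],
  ],
  hand=[100,100,100],
)

```text
time_s: 2.05
tool_pos: [535.2, -170.9, 293.4]
tool_rot: [-3.138, -0.0, 1.26]
ft_force: [-0.5, -0.4, 0.1]
finger_gap: 85.5
finger_force: 0.0
```

```bash
python3 -c "
from h import *
for i in range(3):
  robot.camera('top');go([536.3,-170.3,231.5],1.264)"
```

```text
off [0.0011 0.0007 0.0628] rot [-0.14  0.   -0.22] j6 -0.21 pos [ 535.4  -171.19  294.29] rpy [-3.1392e+00  1.0000e-04  1.2601e+00] F [0.37 0.2  0.37] gap 85.4 t 2.1
off [0.0012 0.0002 0.0636] rot [-0.06  0.02 -0.23] j6 -0.209 pos [ 535.76 -171.37  295.06] rpy [-3.1406e+00  3.0000e-04  1.2599e+00] F [-0.94 -0.52  0.9 ] gap 85.0 t 2.15
off [ 0.0012 -0.0001  0.0641] rot [ 0.    0.02 -0.24] j6 -0.209 pos [ 536.06 -171.42  295.58] rpy [3.1416e+00 3.0000e-04 1.2599e+00] F [0.16 0.01 0.35] gap 85.4 t 2.2
```

Request:
servo_tool(
  delta_rot=[
    [0,0,0],
    [0,0,0],
    [0,0,0],
    [0,0,0],
    [0,0,0],
  ],
  offset=[
    [0.001,0,0.015],
    [0.001,0,0.03],
    [0.001,0,0.045],
    [0.001,0,0.064],
    [0.001,0,0.064],
  ],
  hand=[100,100,100,100,100],
)

```text
time_s: 2.7
tool_pos: [534.9, -168.3, 227.0]
tool_rot: [-3.135, -0.001, 1.261]
ft_force: [-0.9, -0.1, 0.3]
finger_gap: 85.4
finger_force: 0.0
```

```bash
python3 -c "
from h import *
for n in('scene','top'):
    c=robot.camera(n);cv2.imwrite('pics/%s2.png'%n,c['frame'])
go([536.3,-170.3,231.5],1.264)
a=cv2.imread('pics/scene2.png')[170:260,180:300];b=cv2.imread('pics/top2.png')[170:260,320:440]
cv2.imwrite('pics/c2.png',cv2.resize(np.hstack([a,b]),None,fx=3.3,fy=4.4*.75,interpolation=2))
"
```

```text
off [-0.0012  0.0001 -0.0011] rot [-0.11 -0.02 -0.15] j6 -0.207 pos [ 536.52 -169.16  230.38] rpy [-3.1397e+00 -4.0000e-04  1.2614e+00] F [ 0.15 -0.5   0.19] gap 85.3 t 2.8
```

View pics/c2.png

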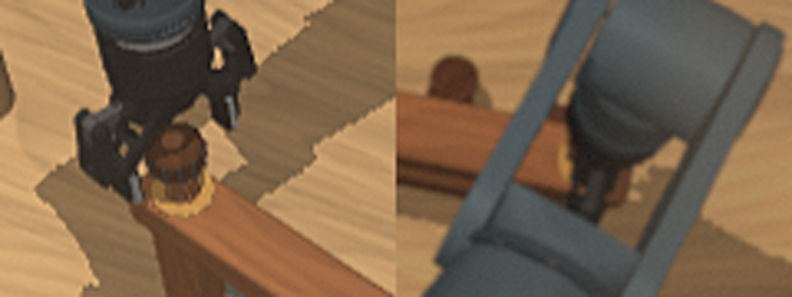

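The knob sits midway between the fingers in the scene crop: knob at (178,148), tips at (135,200) and (232,125). Closing the grip.

Request:
servo_tool(
  delta_rot=[
    [0,0,0],
    [0,0,0],
    [0,0,0],
    [0,0,0],
    [0,0,0],
  ],
  offset=[
    [0,0,0],
    [0,0,0],
    [0,0,0],
    [0,0,0],
    [0,0,0],
  ],
  hand=[30,30,30,30,30],
  newtons=30,
)

```text
time_s: 3.3
tool_pos: [536.4, -169.3, 232.4]
tool_rot: [-3.141, 0.0, 1.262]
ft_force: [-5.2, 2.2, 5.2]
finger_gap: 43.0
finger_force: 30.2
```

Request:
servo_tool(
  delta_rot=[
    [0,0,0],
    [0,0,0],
    [0,0,0],
  ],
  offset=[
    [0,0,0],
    [0,0,0],
    [0,0,0],
  ],
  hand=[30,30,30],
)

```text
time_s: 3.6
tool_pos: [536.4, -169.4, 232.4]
tool_rot: [-3.141, 0.0, 1.261]
ft_force: [-5.2, 1.4, 6.9]
finger_gap: 43.1
finger_force: 30.2
```

```bash
python3 -c "
from h import *
go([536.3,-170.3,231.5],1.264)"
```

```text
off [-0.0009  0.0002  0.0009] rot [-0.04  0.03 -0.14] j6 -0.207 pos [ 536.43 -169.35  232.4 ] rpy [-3.1408e+00  5.0000e-04  1.2615e+00] F [-5.19  1.36  6.87] gap 43.1 t 3.6
```

Request:
servo_tool(
  delta_rot=[
    [0,0,-7],
    [0,0,-14],
    [0,0,-21],
    [0,0,-28],
    [0,0,-28],
  ],
  offset=[
    [0,-0.001,-0.0001],
    [0,-0.001,-0.0002],
    [0,-0.001,-0.0003],
    [0,-0.001,-0.0004],
    [0,-0.001,-0.0004],
  ],
  hand=[30,30,30,30,30],
)

```text
time_s: 4.1
tool_pos: [536.1, -169.3, 232.8]
tool_rot: [3.141, 0.001, 1.751]
ft_force: [-3.7, 0.5, 5.6]
finger_gap: 43.3
finger_force: 30.6
```

Request:
servo_tool(
  delta_rot=[
    [0,0,-5],
    [0,0,-10],
    [0,0,-10],
  ],
  offset=[
    [0,0,-0.0001],
    [0,0,-0.0001],
    [0,0,-0.0001],
  ],
  hand=[30,30,30],
)

```text
time_s: 4.4
tool_pos: [535.9, -169.3, 232.8]
tool_rot: [-3.142, 0.001, 1.923]
ft_force: [-3.3, 1.0, 5.4]
finger_gap: 43.2
finger_force: 30.7
```

Request:
servo_tool(
  delta_rot=[
    [0,0,-5],
    [0,0,-10],
    [0,0,-10],
  ],
  offset=[
    [0,0,-0.0001],
    [0,0,-0.0001],
    [0,0,-0.0001],
  ],
  hand=[30,30,30],
)

```text
time_s: 4.7
tool_pos: [535.8, -169.3, 232.9]
tool_rot: [-3.141, 0.001, 2.098]
ft_force: [-4.8, 1.5, 5.3]
finger_gap: 43.1
finger_force: 30.7
```

Request:
servo_tool(
  delta_rot=[
    [0,0,-5],
    [0,0,-10],
    [0,0,-10],
  ],
  offset=[
    [0,0,-0.0001],
    [0,0,-0.0001],
    [0,0,-0.0001],
  ],
  hand=[30,30,30],
)

```text
time_s: 5.0
tool_pos: [535.7, -169.4, 233.0]
tool_rot: [-3.141, 0.0, 2.272]
ft_force: [-5.0, 1.1, 6.7]
finger_gap: 43.2
finger_force: 30.7
```

Request:
servo_tool(
  delta_rot=[
    [0,0,-5],
    [0,0,-10],
    [0,0,-10],
  ],
  offset=[
    [0,0,-0.0001],
    [0,0,-0.0001],
    [0,0,-0.0001],
  ],
  hand=[30,30,30],
)

```text
time_s: 5.3
tool_pos: [535.7, -169.5, 233.1]
tool_rot: [-3.141, 0.0, 2.447]
ft_force: [-4.8, 0.2, 6.5]
finger_gap: 43.1
finger_force: 30.7
```

Request:
servo_tool(
  delta_rot=[
    [0,0,-5],
    [0,0,-10],
    [0,0,-10],
  ],
  offset=[
    [0,0,-0.0001],
    [0,0,-0.0001],
    [0,0,-0.0001],
  ],
  hand=[30,30,30],
)

```text
time_s: 5.6
tool_pos: [535.6, -169.6, 233.1]
tool_rot: [-3.14, -0.0, 2.621]
ft_force: [-4.3, -1.0, 5.5]
finger_gap: 43.3
finger_force: 30.7
```

Request:
servo_tool(
  delta_rot=[
    [0,0,-5],
    [0,0,-10],
    [0,0,-10],
  ],
  offset=[
    [0,0,-0.0001],
    [0,0,-0.0001],
    [0,0,-0.0001],
  ],
  hand=[30,30,30],
)

```text
time_s: 5.9
tool_pos: [535.6, -169.7, 232.4]
tool_rot: [-3.14, -0.0, 2.795]
ft_force: [-3.4, -2.9, 1.2]
finger_gap: 43.3
finger_force: 30.8
```

Request:
servo_tool(
  delta_rot=[
    [0,0,0],
    [0,0,0],
  ],
  offset=[
    [0,0,0],
    [0,0,0],
  ],
  hand=[30,30],
)

```text
time_s: 6.1
tool_pos: [535.6, -169.6, 232.2]
tool_rot: [-3.141, -0.001, 2.793]
ft_force: [-4.2, -3.7, 0.8]
finger_gap: 43.6
finger_force: 30.8
```

Push from below vanished (5.5 to 0.8 N) and the tool sank, so the screw has dropped, between 78° and 88° backward. Now letting go so it falls into the thread, then re-gripping 5 mm lower.

Request:
servo_tool(
  delta_rot=[
    [0,0,0],
    [0,0,0],
    [0,0,0],
    [0,0,0],
    [0,0,0],
  ],
  offset=[
    [0,0,0],
    [0,0,0],
    [0,0,0],
    [0,0,0.002],
    [0,0,0.004],
  ],
  hand=[80,80,80,80,80],
)

```text
time_s: 6.6
tool_pos: [536.2, -169.0, 228.2]
tool_rot: [3.141, 0.0, 2.797]
ft_force: [-0.0, -0.2, 0.6]
finger_gap: 68.5
finger_force: 0.0
```

```bash
python3 -c "
from h import *
S=robot.camera('scene');cv2.imwrite('pics/scene3.png',S['frame'])
T=robot.camera('top')
go([536.3,-169.7,227],1.264)
a=cv2.imread('pics/scene2.png')[180:250,190:280];b=S['frame'][180:250,190:280]
cv2.imwrite('pics/c3.png',cv2.resize(np.hstack([a,b]),None,fx=4.4,fy=4.4,interpolation=2))
"
```

```text
off [-0.0007 -0.0006  0.0008] rot [-2.000e-02 -4.000e-02  8.784e+01] j6 -1.743 pos [ 535.84 -168.93  227.78] rpy [ 3.1414e+00 -7.0000e-04  2.7971e+00] F [0.56 0.06 0.51] gap 68.4 t 6.7
```

View pics/c3.png

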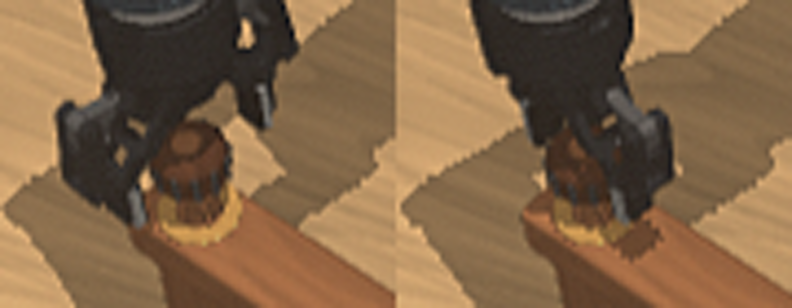

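The knob now sits lower between the fingers, with less thread showing (right crop, knob at about (590,165)). Gripping again to start the forward turn.

Request:
servo_tool(
  delta_rot=[
    [0,0,0],
    [0,0,0],
    [0,0,0],
    [0,0,0],
    [0,0,0],
  ],
  offset=[
    [0,0,0],
    [0,0,0],
    [0,0,0],
    [0,0,0],
    [0,0,0],
  ],
  hand=[30,30,30,30,30],
)

```text
time_s: 7.2
tool_pos: [535.9, -169.8, 228.6]
tool_rot: [-3.14, 0.0, 2.797]
ft_force: [-3.3, -4.5, 2.8]
finger_gap: 43.1
finger_force: 30.6
```

Request:
servo_tool(
  delta_rot=[
    [0,0,7],
    [0,0,14],
    [0,0,21],
    [0,0,28],
    [0,0,35],
  ],
  offset=[
    [0,0,0.0001],
    [0,0,0.0002],
    [0,0,0.0003],
    [0,0,0.0004],
    [0,0,0.0005],
  ],
  hand=[30,30,30,30,30],
)

```text
time_s: 7.7
tool_pos: [536.0, -169.6, 228.1]
tool_rot: [-3.141, 0.001, 2.181]
ft_force: [-2.5, -3.6, 2.7]
finger_gap: 43.5
finger_force: 30.6
```

Request:
servo_tool(
  delta_rot=[
    [0,0,7.4],
    [0,0,14.8],
    [0,0,22.2],
    [0,0,29.6],
    [0,0,37],
  ],
  offset=[
    [0,0,0.0001],
    [0,0,0.0002],
    [0,0,0.0003],
    [0,0,0.0004],
    [0,0,0.0005],
  ],
  hand=[30,30,30,30,30],
)

```text
time_s: 8.2
tool_pos: [536.2, -169.6, 227.6]
tool_rot: [3.141, 0.001, 1.535]
ft_force: [-1.6, -2.7, 1.5]
finger_gap: 43.2
finger_force: 30.6
```

Request:
servo_tool(
  delta_rot=[
    [0,0,7.4],
    [0,0,14.8],
    [0,0,22.2],
    [0,0,29.6],
    [0,0,37],
  ],
  offset=[
    [0,0,0.0001],
    [0,0,0.0002],
    [0,0,0.0003],
    [0,0,0.0004],
    [0,0,0.0005],
  ],
  hand=[30,30,30,30,30],
)

```text
time_s: 8.7
tool_pos: [536.4, -169.6, 227.1]
tool_rot: [3.14, 0.0, 0.889]
ft_force: [-1.5, -3.4, 1.5]
finger_gap: 42.9
finger_force: 30.6
```

Request:
servo_tool(
  delta_rot=[
    [0,0,7.4],
    [0,0,14.8],
    [0,0,22.2],
    [0,0,29.6],
    [0,0,37],
  ],
  offset=[
    [0,0,0.0001],
    [0,0,0.0002],
    [0,0,0.0003],
    [0,0,0.0004],
    [0,0,0.0005],
  ],
  hand=[30,30,30,30,30],
)

```text
time_s: 9.2
tool_pos: [536.5, -169.8, 226.6]
tool_rot: [3.14, -0.001, 0.243]
ft_force: [-0.4, -5.0, 0.6]
finger_gap: 43.1
finger_force: 30.6
```

Request:
servo_tool(
  delta_rot=[
    [0,0,7.5],
    [0,0,15],
    [0,0,22.5],
    [0,0,30],
    [0,0,36.5],
  ],
  offset=[
    [0,0,0.0001],
    [0,0,0.0002],
    [0,0,0.0003],
    [0,0,0.0004],
    [0,0,0.0005],
  ],
  hand=[30,30,30,30,30],
)

```text
time_s: 9.7
tool_pos: [536.5, -170.0, 226.1]
tool_rot: [3.141, -0.002, -0.394]
ft_force: [-1.5, -5.9, 0.7]
finger_gap: 43.1
finger_force: 30.6
```

Request:
servo_tool(
  delta_rot=[
    [0,0,0],
    [0,0,0],
  ],
  offset=[
    [0,0,0],
    [0,0,0],
  ],
  hand=[30,30],
)

```text
time_s: 9.9
tool_pos: [536.5, -170.0, 226.1]
tool_rot: [3.141, -0.002, -0.388]
ft_force: [0.1, -5.3, 0.6]
finger_gap: 43.2
finger_force: 30.6
```

Request:
servo_tool(
  delta_rot=[
    [0,0,0],
    [0,0,0],
    [0,0,0],
    [0,0,0],
    [0,0,-7.5],
  ],
  offset=[
    [0,0,0],
    [0,0,0],
    [0,0,0],
    [0,0,0],
    [0,0,0],
  ],
  hand=[80,80,80,80,80],
)

```text
time_s: 10.4
tool_pos: [536.0, -168.8, 225.7]
tool_rot: [-3.141, 0.0, -0.255]
ft_force: [-0.0, 0.6, 0.1]
finger_gap: 68.5
finger_force: 0.0
```

Request:
servo_tool(
  delta_rot=[
    [0,0,-7],
    [0,0,-14],
    [0,0,-21],
    [0,0,-28],
    [0,0,-35],
  ],
  offset=[
    [0,0,0],
    [0,0,0],
    [0,0,0],
    [0,0,0],
    [0,0,0],
  ],
  hand=[80,80,80,80,80],
)

```text
time_s: 10.9
tool_pos: [536.0, -168.9, 225.7]
tool_rot: [-3.141, -0.0, 0.359]
ft_force: [-0.0, 0.4, -0.6]
finger_gap: 68.3
finger_force: 0.0
```

Request:
servo_tool(
  delta_rot=[
    [0,0,-7],
    [0,0,-14],
    [0,0,-21],
    [0,0,-28],
    [0,0,-35],
  ],
  offset=[
    [0,0,0],
    [0,0,0],
    [0,0,0],
    [0,0,0],
    [0,0,0],
  ],
  hand=[80,80,80,80,80],
)

```text
time_s: 11.4
tool_pos: [536.0, -168.9, 225.7]
tool_rot: [-3.141, -0.0, 0.97]
ft_force: [0.7, -0.7, -0.5]
finger_gap: 68.2
finger_force: 0.0
```

Request:
servo_tool(
  delta_rot=[
    [0,0,-7],
    [0,0,-14],
    [0,0,-21],
    [0,0,-28],
    [0,0,-35],
  ],
  offset=[
    [0,0,0],
    [0,0,0],
    [0,0,0],
    [0,0,0],
    [0,0,0],
  ],
  hand=[80,80,80,80,80],
)

```text
time_s: 11.9
tool_pos: [536.0, -168.9, 225.7]
tool_rot: [-3.142, -0.0, 1.581]
ft_force: [0.5, 1.2, -0.3]
finger_gap: 68.3
finger_force: 0.0
```

Request:
servo_tool(
  delta_rot=[
    [0,0,-7],
    [0,0,-14],
    [0,0,-21],
    [0,0,-28],
    [0,0,-35],
  ],
  offset=[
    [0,0,0],
    [0,0,0],
    [0,0,0],
    [0,0,0],
    [0,0,0],
  ],
  hand=[80,80,80,80,80],
)

```text
time_s: 12.4
tool_pos: [536.0, -168.9, 225.7]
tool_rot: [3.141, -0.0, 2.192]
ft_force: [0.1, -0.6, 0.5]
finger_gap: 68.1
finger_force: 0.0
```

Request:
servo_tool(
  delta_rot=[
    [0,0,-7],
    [0,0,-14],
    [0,0,-21],
    [0,0,-28],
    [0,0,-35],
  ],
  offset=[
    [0,0,0],
    [0,0,0],
    [0,0,0],
    [0,0,0],
    [0,0,0],
  ],
  hand=[80,80,80,80,80],
)

```text
time_s: 12.9
tool_pos: [536.0, -168.9, 225.7]
tool_rot: [3.141, -0.0, 2.802]
ft_force: [-0.0, -0.5, -0.6]
finger_gap: 68.3
finger_force: 0.0
```

Request:
servo_tool(
  delta_rot=[
    [0,0,0],
    [0,0,0],
  ],
  offset=[
    [0,0,0],
    [0,0,0],
  ],
  hand=[80,80],
)

```text
time_s: 13.1
tool_pos: [536.0, -169.0, 225.8]
tool_rot: [3.141, -0.0, 2.794]
ft_force: [-0.2, 0.8, 0.3]
finger_gap: 68.3
finger_force: 0.0
```

```bash
python3 -c "
from h import *
go([536.2,-169.7,225.5])"
```

```text
off [-0.0004 -0.0006  0.0003] rot [ 0.01 -0.   -0.  ] j6 -1.74 pos [ 536.04 -169.    225.77] rpy [ 3.1414 -0.      2.7941] F [-0.18  0.85  0.35] gap 68.3 t 13.1
```

Request:
servo_tool(
  delta_rot=[
    [0,0,0],
    [0,0,0],
    [0,0,0],
    [0,0,0],
    [0,0,0],
  ],
  offset=[
    [0,-0.0006,0],
    [0,-0.0006,0],
    [0,-0.0006,0],
    [0,-0.0006,0],
    [0,-0.0006,0],
  ],
  hand=[30,30,30,30,30],
)

```text
time_s: 13.6
tool_pos: [535.8, -169.8, 225.9]
tool_rot: [-3.141, 0.0, 2.797]
ft_force: [-1.0, -0.2, 2.1]
finger_gap: 43.2
finger_force: 30.4
```

Request:
servo_tool(
  delta_rot=[
    [0,0,7],
    [0,0,14],
    [0,0,21],
    [0,0,28],
    [0,0,35],
  ],
  offset=[
    [0,0,0.0001],
    [0,0,0.0002],
    [0,0,0.0003],
    [0,0,0.0004],
    [0,0,0.0005],
  ],
  hand=[30,30,30,30,30],
)

```text
time_s: 14.1
tool_pos: [535.9, -169.6, 225.5]
tool_rot: [3.141, 0.0, 2.181]
ft_force: [-1.2, -0.2, 1.9]
finger_gap: 43.2
finger_force: 30.4
```

Request:
servo_tool(
  delta_rot=[
    [0,0,7.4],
    [0,0,14.8],
    [0,0,22.2],
    [0,0,29.6],
    [0,0,37],
  ],
  offset=[
    [0,0,0.0001],
    [0,0,0.0002],
    [0,0,0.0003],
    [0,0,0.0004],
    [0,0,0.0005],
  ],
  hand=[30,30,30,30,30],
)

```text
time_s: 14.6
tool_pos: [536.1, -169.6, 225.0]
tool_rot: [3.141, -0.0, 1.535]
ft_force: [-0.2, 1.0, 0.9]
finger_gap: 43.1
finger_force: 30.4
```

Request:
servo_tool(
  delta_rot=[
    [0,0,7.4],
    [0,0,14.8],
    [0,0,22.2],
    [0,0,29.6],
    [0,0,37],
  ],
  offset=[
    [0,0,0.0001],
    [0,0,0.0002],
    [0,0,0.0003],
    [0,0,0.0004],
    [0,0,0.0005],
  ],
  hand=[30,30,30,30,30],
)

```text
time_s: 15.1
tool_pos: [536.4, -169.7, 224.5]
tool_rot: [3.14, -0.001, 0.889]
ft_force: [1.9, -0.2, 0.8]
finger_gap: 43.2
finger_force: 30.5
```

Request:
servo_tool(
  delta_rot=[
    [0,0,7.4],
    [0,0,14.8],
    [0,0,22.2],
    [0,0,29.6],
    [0,0,37],
  ],
  offset=[
    [0,0,0.0001],
    [0,0,0.0002],
    [0,0,0.0003],
    [0,0,0.0004],
    [0,0,0.0005],
  ],
  hand=[30,30,30,30,30],
)

```text
time_s: 15.6
tool_pos: [536.5, -169.8, 224.0]
tool_rot: [3.141, -0.002, 0.244]
ft_force: [3.1, -1.0, -0.2]
finger_gap: 43.1
finger_force: 30.5
```

Request:
servo_tool(
  delta_rot=[
    [0,0,7.5],
    [0,0,15],
    [0,0,22.5],
    [0,0,30],
    [0,0,36.5],
  ],
  offset=[
    [0,0,0.0001],
    [0,0,0.0002],
    [0,0,0.0003],
    [0,0,0.0004],
    [0,0,0.0005],
  ],
  hand=[30,30,30,30,30],
)

```text
time_s: 16.1
tool_pos: [536.5, -170.1, 223.5]
tool_rot: [3.141, -0.002, -0.393]
ft_force: [2.0, -1.1, -0.1]
finger_gap: 42.9
finger_force: 30.5
```

Request:
servo_tool(
  delta_rot=[
    [0,0,0],
    [0,0,0],
    [0,0,0],
  ],
  offset=[
    [0,0,0],
    [0,0,0],
    [0,0,0],
  ],
  hand=[30,30,30],
)

```text
time_s: 16.4
tool_pos: [536.4, -170.0, 223.5]
tool_rot: [3.142, -0.002, -0.386]
ft_force: [4.0, -2.1, -0.2]
finger_gap: 43.4
finger_force: 30.5
```

```bash
python3 -c "
from h import *
S=robot.camera('scene');go([536.2,-169.7,225.5])
cv2.imwrite('pics/c4.png',cv2.resize(S['frame'][150:390,160:460],None,fx=2.4,fy=2.4,interpolation=2))"
```

```text
off [-0.0003 -0.0002 -0.002 ] rot [ 0.01 -0.1  -0.  ] j6 1.439 pos [ 536.42 -170.03  223.52] rpy [ 3.1415e+00 -1.7000e-03 -3.8630e-01] F [ 3.96 -3.17 -0.61] gap 43.3 t 16.45
```

View pics/c4.png

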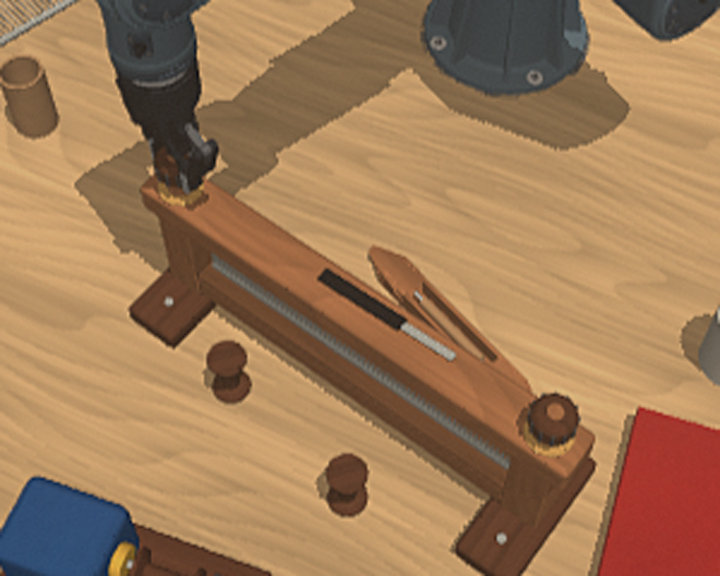

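The knob is gripped at crop (180,170). Hook, shuttle, spools and low knob are unmoved. The tool height followed the thread (about 9.6 mm below the mouth) with steady small forces, so I'm handing in.

```bash
python3 -c "
from rig import robot
print(robot.sign_off())"
```

```text
the job is handed in; nothing more can be done
None
```

The high screw was turned back 88° and dropped in between 78° and 88°. It was then run forward 365° from the furthest-back point, about one full turn past the drop, and handed in at about 16.5 s with the knob still gripped and nothing else disturbed.

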